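Stop and pin the saucing turntable

ROBOT

A 7-joint arm with a two-finger parallel gripper is mounted at the origin on the work surface. World frame = base frame: x ahead of the robot, y to its left, z up, the work surface at z = 0. Lengths are in m, angles in rad, forces in N, time in s.
With the tool pointing down it reaches from about 0.425 to 0.925 m from the base axis. Payload 6.8 kg.
Tool frame: the origin (TCP) lies at the very end of the fingers, on their centre line; the grasp point (between the pads) lies 19 mm behind it (bot.grasp_offset is the distance from the TCP to the grasp point, in m); z points along the fingers, y is the direction in which the jaws open and shut (so a half turn about z gives the same grasp; the last joint's range is limited). The gripper opens to 85 mm and grips with 20 to 120 N. Pads are 22 mm wide; open, the fingers measure 114 mm over their backs; the gripper's body (76 mm by 85 mm) begins 54 mm behind the grasp point. The pads swing forward as they close: fully open they stand 13 mm farther back than shut.
Start: joints at [-1.28, 0.477, 0.022, 1.555, -0.011, 1.109, -0.083], TCP at [0.262, 0.622, 0.231] pointing down, gripper open.
Joint ranges: [-2.96, 2.96], [-0.34, 2.1], [-1.41, 1.46], [0.24, 2.44], [-1.37, 4.51], [0.17, 1.92], [-2.96, 2.96]. Speed limits (rad/s): [2.39, 2.39, 3.14, 3.14, 3.14, 3.14, 3.14].

INTERFACE

Orientations are given as a unit quaternion [w, x, y, z].
In Python, from station import monitor, cams, bot, finder gives the robot as it stands.
- The arm moves only by the tool jog_arm, never from a script. Its argument "plan" is a list of rows, each an object of numbers: "x", "y", "z": the shift along the tool's x, y, z as a fraction of full scale; "wx", "wy", "wz": the turn, a rotation vector about the tool's x, y, z as a fraction of full scale. A call has 1 to 12 rows; each row is the pose to reach, as a shift and turn from the pose measured when the call began, along the tool's axes at that moment, turning the shorter way round; what a row does not reach only later rows make up. Full scale, the value 1, is 20 cm for a shift and 180 degrees for a turn. A row lasts 1/12 s, in which the tool goes at most 41.7 mm and 7.16 degrees, less where a joint would pass 70% of its speed; a pose out of reach is approached as far as the arm can. A call with a number of a shift or a turn outside -1 to 1 is refused whole. A call with a gripper value outside its range is refused whole. "hand" is the opening, from -1 (shut) to 1 (fully open), set as the call begins (left out, the last holds). The fingers move at their own pace and stop on an object; "grip_force" is the grip in N (left out, the last holds). Time passes only in rows, so rows that repeat a pose let the fingers close. It gives the time, the measured TCP pose, the force and the opening at its end, in the units of the state.
- monitor.get_obs(): the state, without advancing time (a new reading comes with each control period).
- cams.read_camera(name): name is "scene" or "top"; returns the picture (480x640x3 uint8, red, green, blue); there is no depth.
- cams.get_calibration(name): a dict with "fx", "fy", "cx", "cy" (pixels), "extrinsics" (4x4, takes a point from world to camera coordinates). Camera axes: x right, y down, z forward; pixel columns grow to the right and rows downward; lengths in m; the calibration is good to about 2 mm. A picture is of the moment at which its call begins. get_calibration takes no time and is no camera call.
- bot.hand_in(): hands the job in, once; it reports no verdict.
Trained networks look in the newest picture that a camera, given by its name, has taken for a name from the list of things; names that differ only in an ending like _2 or _b are one class to them, and where a whole thing is asked for, a point or a joint stands for the part that bears it (a point fixed in the world has none). Each returns a list of dicts, best first, with "confidence" (0 to 1); they miss things now and then, are a little off and sometimes report something else, mostly with a low value. They report only what shows in the picture. A call takes as long as a camera call.
- finder.find_in(camera, target): "bbox" ([left, top, width, height] in pixels, round what is visible of it).
- finder.place_of(camera, target): "location" ([column, row] in pixels: a listed point, or the origin of a listed thing).
The state is a dict: "t": time; "q": joint angles; "joint_vel": joint speeds; "joint_torque": joint torques, N m; "eef_pos": TCP position; "tool_rot": TCP orientation; "contact_force": force on the tool from outside, world axes, zero at the start; "torque": the same for the moment, N m; "gripper_width": opening from 0.0 (shut) to 1.0 (fully open).
Only numpy, scipy, OpenCV 4.12 (cv2) and the standard library are available. Lean on these libraries where they do the work, as an engineer would, in place of code of your own. Each camera call takes 0.05 s, during which the arm holds its last target. There are 200 camera calls.

TASK

The saucing turntable has been left spinning with a meal tray on it: slow it with a light fingertip (a few newtons, never a hard push) so that it comes to rest with its lock hole in line with the slot in the yellow lock bracket. Then, with the plate standing still, take the red-handled lock pin from the white tool block and set it gently down through bracket and plate until its collar sits on the bracket, and let go. Leave the thermometer, sauce bottle, tray stack and tomato pan where they are.

Things in the scene. Friction and masses are not known exactly. Their poses are not given: they have to be found in the camera images.
- turntable: Fixed base of the turntable, a stainless drum 236 mm across and 56 mm high. Origin on the bench under the plate's axis, z up along that axis; y points level from the axis to the lock bracket, a steel clevis with a yellow upper jaw that straddles the plate's rim.
- disc (a joint): Turning angle of the round plate about the upright axis, in rad, counted on over many turns, growing counter-clockwise seen from above; at whole turns (0, 2 pi, ..) the hole is at the slot. It starts already turning counter-clockwise at 2.5 to 4.5 rad/s. The bearing is almost free: left alone it coasts for over half a minute, and a finger lifted off hastily sets the stopped plate drifting.
- disc_hole (a point): Centre of the lock hole (14 mm wide, right through) at the top face of the plate, 158 mm from the axis. Plate: pale metal, 350 mm across, 6 mm thick, top face 76 mm above the bench, 4 to 6 kg. A fixed black meal tray (178 x 131 mm, 41 mm above the plate) sits at its middle and turns with it; corners sweep 111 mm from the axis. A red radial line points at the hole, whose edges catch a fingertip.
- lock_slot (a point): Centre of the slot's mouth on top of the yellow upper jaw, 112 mm above the bench, 158 mm from the axis. Slot 12 mm wide along the rim, 14 mm across it, 24 mm deep, ending 12 mm above the plate; black mark on its inner side. Jaw 46 mm along the rim, from 136 to 194 mm from the axis; its steel back reaches out to 206 mm. A lower jaw under the plate has the same slot; z up.
- lock_pin: Loose lock pin, 140 g, upright in one of the two bores of the tool block. Origin at the tip, z up to the handle. Ball-nosed polished shaft 10 mm wide, 60 mm long; collar 22 mm wide and 4 mm thick above it, then a red round handle 22 mm wide, 40 mm long (64 to 104 mm above the tip). Home: collar on the upper jaw, tip 60 mm below the slot's mouth.
- tool_block: Fixed white plastic block 70 x 130 x 64 mm (x, y, z), origin under its centre, with two upright bores 13.5 mm wide, 62 mm deep, 66 mm apart along its y axis; the pin stands in one, the thermometer in the other.
- thermometer: Loose probe thermometer with a round blue head 32 mm wide, origin at its tip, upright in the other bore, head from 60 to 90 mm above the tip. To be left alone.
- sauce_bottle: Loose orange squeeze bottle with white nozzle, 64 mm across, 190 mm high, origin under its centre. To be left alone.
- tray_stack: Loose stack of empty black meal trays, 178 x 131 x 70 mm, origin under its centre. To be left alone.
- tomato_pan: Loose steel pan of diced tomato, 188 x 118 x 67 mm, origin under its centre. To be left alone.
- ring_mid (a point): Middle of the dark grey silicone ring on the plate, on the axis, 79 mm above the bench. Ring 113 to 148 mm from the axis, bare all round: the place to touch. Its face stands 1.5 to 4.5 mm above the plate (foam differs, not shown by this point), yields 1 mm per 6 N. A fingertip at 3 N stops the plate in about 0.3 x speed squared rad and can then drag it round, slipping above about 1.5 rad/s2.

How it is judged:
By the outcome, as a careful person would: the job done as asked, in the order asked, and still so for the second after the job is handed in, with the robot touching nothing.
It also fails if it takes over 64 s, if anything falls off the work surface, if the arm or the gripper's body presses on something with over 40 N, if the wrist force passes 120 N, or if a joint passes its speed limit or range.

## Working session

There is one attempt and no reset: what is moved stays moved. The work goes in short steps, Python scripts to look and compute and a tool call to move; the robot and the scene stay as the last step left them, time stands still between calls to the robot, and variables do not carry over. Pictures are saved under pics/ and viewed, about 8 in all and at most 12, crops included, and the job is handed in when it is done.

Besides the shell and the picture viewer there is one more tool, called as name(argument=value, ...) on one line, values as JSON. jog_arm: Moves the arm, as the interface text tells. Shift numbers are shares of 20 cm and turn numbers shares of 180 degrees, none past 1 either way. Its arguments: {"type":"object","properties":{"plan":{"type":"array","items":{"type":"object","properties":{"x":{"type":"number","minimum":-1,"maximum":1},"y":{"type":"number","minimum":-1,"maximum":1},"z":{"type":"number","minimum":-1,"maximum":1},"wx":{"type":"number","minimum":-1,"maximum":1},"wy":{"type":"number","minimum":-1,"maximum":1},"wz":{"type":"number","minimum":-1,"maximum":1}}}},"hand":{"type":"number"},"grip_force":{"type":"number"}},"required":["plan"]}

```bash
mkdir -p pics; ls; python3 - <<'E'
from station import monitor, cams, bot, finder
import cv2,numpy as np
o=monitor.get_obs();print({k:np.round(v,3).tolist() for k,v in o.items()}, bot.grasp_offset)
for c in("scene","top"):
    im=cams.read_camera(c);cv2.imwrite(f"pics/{c}0.png",im[:,:,::-1])
    k=cams.get_calibration(c);print(c,k)
    for t in ["disc_hole","lock_slot","lock_pin","ring_mid","tool_block","thermometer","turntable","sauce_bottle","tray_stack","tomato_pan"]:
        r=finder.place_of(c,t)[:2];print(t,[(np.round(a["location"],1).tolist(),round(a["confidence"],2)) for a in r])
print(monitor.get_obs()["t"])
E
```

```text
pics
{'t': 0.0, 'q': [-1.28, 0.478, 0.022, 1.556, -0.012, 1.109, -0.083], 'joint_vel': [0.001, 0.0, -0.001, -0.001, -0.001, -0.001, -0.001], 'joint_torque': [0.0, -59.645, 1.608, -28.12, 0.012, 0.009, -0.0], 'eef_pos': [0.262, 0.621, 0.23], 'tool_rot': [-0.0, 0.198, 0.98, -0.001], 'contact_force': [0.297, -0.188, -0.034], 'torque': [0.034, 0.015, -0.015], 'gripper_width': 1.002} 0.0187
scene {'fx': 601.2544706636785, 'fy': 601.2544706636785, 'cx': 321.91251130080093, 'cy': 237.26881496857007, 'extrinsics': array([[ 0.76898958,  0.63915981,  0.01139097, -0.43367436],
       [ 0.40924087, -0.47852286, -0.77687695, -0.12834441],
       [-0.49109768,  0.60207193, -0.62954941,  1.57309894],
       [ 0.        ,  0.        ,  0.        ,  1.        ]])}
disc_hole [([287.4, 251.6], 0.93), ([226.2, 437.8], 0.37)]
lock_slot [([364.3, 222.7], 0.87)]
lock_pin []
ring_mid [([343.8, 282.7], 0.94)]
tool_block [([146.0, 357.8], 0.75)]
thermometer []
turntable [([340.8, 311.9], 0.72)]
sauce_bottle [([376.8, 193.3], 0.62)]
tray_stack [([228.4, 439.7], 0.86), ([445.2, 220.8], 0.17)]
tomato_pan [([443.6, 221.4], 0.68)]
top {'fx': 456.2039224757625, 'fy': 456.2039224757625, 'cx': 314.0668743879113, 'cy': 237.98468507609428, 'extrinsics': array([[ 0.02436649, -0.99947507, -0.02135103, -0.00193334],
       [-0.99888597, -0.02347768, -0.0409344 ,  0.56287774],
       [ 0.04041164,  0.02232467, -0.99893369,  1.01433745],
       [ 0.        ,  0.        ,  0.        ,  1.        ]])}
disc_hole [([410.2, 188.6], 0.74)]
lock_slot [([266.8, 227.3], 0.66)]
lock_pin [([166.0, 279.9], 0.73), ([501.6, 306.1], 0.48)]
ring_mid [([334.6, 201.7], 0.72)]
tool_block [([485.7, 302.2], 0.62), ([491.2, 197.3], 0.51)]
thermometer [([471.8, 294.5], 0.63)]
turntable [([337.5, 205.2], 0.97)]
sauce_bottle [([167.1, 277.5], 0.78), ([151.0, 203.7], 0.26)]
tray_stack [([489.9, 196.0], 0.57)]
tomato_pan [([149.9, 200.3], 0.96)]
1.1
```

View pics/scene0.png

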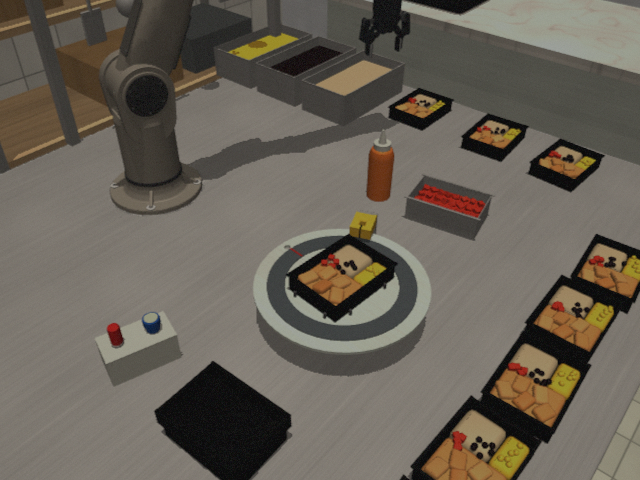

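View pics/top0.png

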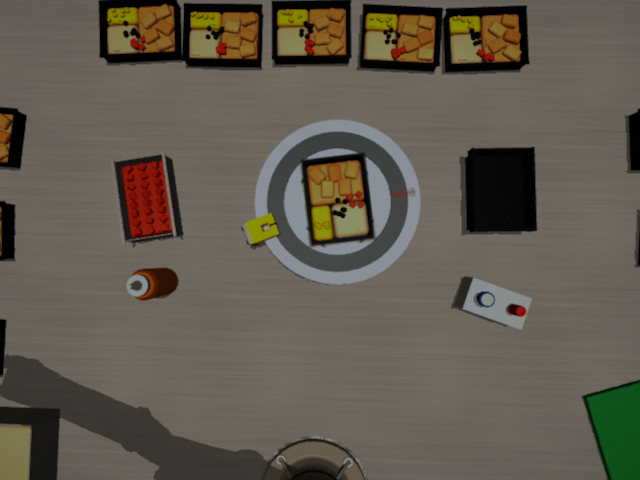

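```bash
cat > h.py <<'E'
from station import monitor, cams, bot, finder
import cv2,numpy as np
from scipy.spatial.transform import Rotation as R
from scipy.optimize import least_squares
K={c:cams.get_calibration(c) for c in("scene","top")}
def ray(c,uv):
    k=K[c];E=k["extrinsics"];d=E[:3,:3].T@np.array([(uv[0]-k["cx"])/k["fx"],(uv[1]-k["cy"])/k["fy"],1.])
    return -E[:3,:3].T@E[:3,3],d
def onz(c,uv,z):
    o,d=ray(c,uv);return (o+d*(z-o[2])/d[2])[:2]
def proj(c,p):
    k=K[c];q=k["extrinsics"][:3,:3]@np.asarray(p)+k["extrinsics"][:3,3]
    return np.array([k["fx"]*q[0]/q[2]+k["cx"],k["fy"]*q[1]/q[2]+k["cy"]])
def loc(c,t):
    r=finder.place_of(c,t);return (r[0]["location"],r[0]["confidence"]) if r else (None,0)
def blob(im,lo,hi,box=None):  # hsv blob centroid
    h=cv2.cvtColor(im,cv2.COLOR_RGB2HSV);m=cv2.inRange(h,lo,hi)
    if box: b=np.zeros_like(m);x,y,w,g=box;b[y:y+g,x:x+w]=1;m*=b
    ys,xs=np.nonzero(m);return xs.mean(),ys.mean(),len(xs),xs.min(),xs.max(),ys.min(),ys.max()
def rel(target,rot=None):
    """shift of tool (in tool axes) to world target, in full-scale units"""
    o=monitor.get_obs();w,x,y,z=o["tool_rot"];r=R.from_quat([x,y,z,w])
    s=r.inv().apply(np.asarray(target)-o["eef_pos"])/.2
    return s,r
E
python3 - <<'E'
from h import *
S=cv2.imread("pics/scene0.png")[:,:,::-1];T=cv2.imread("pics/top0.png")[:,:,::-1]
# plate rim in top: pale outline; fit circle on plate z=.076 from edges
g=cv2.cvtColor(T,cv2.COLOR_RGB2GRAY).astype(float);g=cv2.GaussianBlur(g,(3,3),0)
c0=onz("top",(337,202),.076);print("c0",c0)
def fit(c,I,c0,rad,z,rng):
    ctr=np.array(c0)
    for it in range(3):
        P=[]
        for a in np.linspace(0,2*np.pi,180,endpoint=False):
            rs=np.arange(rad-rng,rad+rng,.0005);uv=np.array([proj(c,[*(ctr+r*np.array([np.cos(a),np.sin(a)])),z]) for r in rs])
            v=cv2.remap(I.astype(np.float32),uv[:,0].astype(np.float32)[None],uv[:,1].astype(np.float32)[None],cv2.INTER_LINEAR)[0]
            d=np.abs(np.diff(v));i=d.argmax()
            if d[i]>1: P.append(ctr+rs[i]*np.array([np.cos(a),np.sin(a)]))
        P=np.array(P)
        s=least_squares(lambda p:np.hypot(*(P-p[:2]).T)-p[2],[*ctr,rad],loss="soft_l1",f_scale=.001)
        ctr=s.x[:2]
    return s.x,np.median(np.abs(s.fun)),len(P)
print("rim",fit("top",g,c0,.175,.076,.015),"ring out",fit("top",g,c0,.148,.079,.008),"ring in(.113)",fit("top",g,c0,.113,.079,.006))
gs=cv2.cvtColor(S,cv2.COLOR_RGB2GRAY).astype(float)
print("scene ring",fit("scene",gs,c0,.148,.079,.008),"rim",fit("scene",gs,c0,.175,.076,.012))
print("net ring",onz("top",(334.6,201.7),.079),onz("scene",(343.8,282.7),.079))
print("slot",onz("top",(266.8,227.3),.112),onz("scene",(364.3,222.7),.112))
b=blob(T,(22,150,100),(35,255,255),(235,200,50,50));print("yellow",b,onz("top",b[:2],.112))
b=blob(T,(0,150,80),(8,255,255),(500,295,35,30));print("pin top",b,onz("top",b[:2],.108))
b=blob(S,(0,150,60),(8,255,255),(95,310,40,45));print("pin scene",b,onz("scene",b[:2],.088))
b=blob(T,(95,100,40),(125,255,255),(465,285,40,30));print("therm",b,onz("top",b[:2],.094))
b=blob(S,(95,100,40),(125,255,255),(135,305,40,35));print("therm s",b,onz("scene",b[:2],.08))
for nm,I,bx in(("s",S,(80,300,110,90)),("t",T,(450,265,95,75))):
    x,y,w,h=bx;cv2.imwrite(f"pics/c{nm}.png",cv2.resize(I[y:y+h,x:x+w],None,fx=4,fy=4)[:,:,::-1])
x,y,w,h=230,200,60,55
a=cv2.resize(T[y:y+h,x:x+w],(400,366));x,y=335,195;b2=cv2.resize(S[y:y+h,x:x+w],(400,366));cv2.imwrite("pics/j.png",np.hstack([a,b2])[:,:,::-1])
print([ (c,len(finder.place_of(c,"lock_slot"))) for c in ()])
E
```

```text
c0 [ 0.63732139 -0.03647344]
rim (array([ 0.63992946, -0.03639594,  0.17431719]), np.float64(0.0005447669859739157), 177) ring out (array([ 0.63948202, -0.03613607,  0.14771449]), np.float64(0.00029685355908480593), 180) ring in(.113) (array([ 0.63904664, -0.03587172,  0.1120149 ]), np.float64(0.0004801279651663118), 180)
scene ring (array([ 0.64230255, -0.03521427,  0.14861763]), np.float64(0.0005989740038122998), 180) rim (array([ 0.64089464, -0.0333472 ,  0.17504826]), np.float64(0.00046365220267068075), 180)
net ring [ 0.63748289 -0.03133339] [ 0.64548873 -0.03189059]
slot [0.57818782 0.10598816] [0.58454801 0.11492833]
yellow (np.float64(261.46985815602835), np.float64(228.04787234042553), 564, np.int64(246), np.int64(278), np.int64(213), np.int64(243)) [0.57641375 0.11681488]
pin top (np.float64(520.3333333333334), np.float64(310.7564102564103), 78, np.int64(516), np.int64(525), np.int64(306), np.int64(315)) [ 0.42263086 -0.40760339]
pin scene (np.float64(114.33168316831683), np.float64(333.1980198019802), 202, np.int64(107), np.int64(122), np.int64(323), np.int64(344)) [ 0.42149977 -0.40609476]
therm (np.float64(484.42857142857144), np.float64(298.60714285714283), 56, np.int64(479), np.int64(494), np.int64(292), np.int64(306)) [ 0.44384333 -0.34088258]
therm s (np.float64(152.26666666666668), np.float64(325.6848484848485), 165, np.int64(142), np.int64(159), np.int64(315), np.int64(332)) [ 0.45119713 -0.34773132]
[]
```

View pics/j.png

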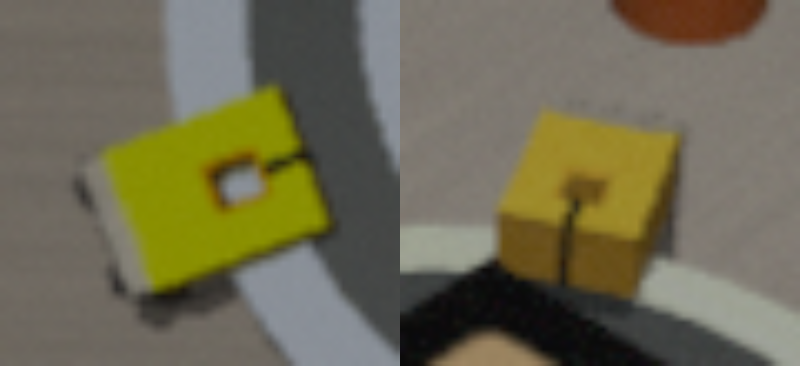

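jog_arm(plan=[{"x": -0.14, "y": -0.14, "z": -0.15}, {"x": -1, "y": -1, "z": -0.2}, {"x": -1, "y": -1, "z": -0.2}, {"x": -1, "y": -1, "z": -0.2}, {"x": -1, "y": -1, "z": -0.2}, {"x": -1, "y": -1, "z": -0.2}, {"x": -1, "y": -1, "z": -0.2}, {"x": -1, "y": -1, "z": -0.2}], hand=-1, grip_force=40)

```text
invalid input at $.plan[0]: expected keys x, y, z, wx, wy, wz
```

jog_arm(plan=[{"x": -1, "y": -1, "wz": 0.27}, {"x": -1, "y": -1, "wz": 0.27}, {"x": -1, "y": -1, "wz": 0.27}, {"x": -1, "y": -1, "wz": 0.27}, {"x": -1, "y": -1, "wz": 0.27}, {"x": -1, "y": -1, "wz": 0.27}, {"x": -1, "y": -1, "wz": 0.27}, {"x": -1, "y": -1, "wz": 0.27}])

```text
invalid input at $.plan[0]: expected keys x, y, z, wx, wy, wz
```

```bash
cat >> h.py <<'E'
AX=np.array([.6405,-.035])
def hole(im,z=.0765):
    """azimuth of the red line/hole from top picture, by dark-red pixels on the ring annulus"""
    h=cv2.cvtColor(im,cv2.COLOR_RGB2HSV);m=cv2.inRange(h,(0,70,50),(8,255,255))|cv2.inRange(h,(170,70,50),(180,255,255))
    ys,xs=np.nonzero(m);P=np.array([onz("top",(x,y),.078) for x,y in zip(xs,ys)])-AX
    r=np.hypot(*P.T);P=P[(r>.114)&(r<.165)]
    return (np.arctan2(P[:,1].mean(),P[:,0].mean()),len(P)) if len(P) else (None,0)
E
python3 - <<'E'
from h import *
s=least_squares(lambda p:np.r_[proj("top",[*p,.112])-[265.1,226.8],proj("scene",[*p,.112])-[362.2,222.7]],[.58,.107])
print("slot",s.x,s.fun,onz("top",(265.1,226.8),.112),onz("scene",(362.2,222.7),.112))
v=s.x-AX;print(np.hypot(*v),np.degrees(np.arctan2(v[1],v[0])))
last=None
for i in range(4):
    t=monitor.get_obs()["t"];im=cams.read_camera("top");a,n=hole(im);
    print(round(t,3),a,n)
cv2.imwrite("pics/t1.png",im[:,:,::-1])
o=monitor.get_obs();print(o["t"],o["eef_pos"],o["tool_rot"],o["contact_force"],o["gripper_width"])
a=np.radians(240);print(rel([*(AX+.131*np.array([np.cos(a),np.sin(a)])),.12])[0])
r=rel([0,0,0])[1];print(np.degrees(np.arctan2(*r.as_matrix()[[1,0],0])))
E
```

```text
slot [0.58020841 0.11051978] [-0.49217746 -0.54199392 -0.7644258   0.15027921] [0.57912693 0.10948414] [0.58113513 0.11200533]
0.15751534171384912 112.50514867986846
1.1 0.3706956215017768 79
1.15 0.5350420879289943 79
1.2 0.7002980335775394 78
1.25 0.8649090552796803 79
1.3 [0.26214285 0.62205542 0.23130966] [3.18542169e-07 1.98112192e-01 9.80179350e-01 2.85386282e-05] [-0.43609667  0.81835435 -0.26637808] 0.9998719735629279
[-2.9377085 -2.9426207  0.5563519]
157.14682631768213
```

jog_arm(plan=[{"x": -0.14, "y": -0.14, "z": -0.15, "wx": 0, "wy": 0, "wz": 0}, {"x": -1, "y": -1, "z": -0.2, "wx": 0, "wy": 0, "wz": 0}, {"x": -1, "y": -1, "z": -0.2, "wx": 0, "wy": 0, "wz": 0}, {"x": -1, "y": -1, "z": -0.2, "wx": 0, "wy": 0, "wz": 0}, {"x": -1, "y": -1, "z": -0.2, "wx": 0, "wy": 0, "wz": 0}, {"x": -1, "y": -1, "z": -0.2, "wx": 0, "wy": 0, "wz": 0}, {"x": -1, "y": -1, "z": -0.2, "wx": 0, "wy": 0, "wz": 0}, {"x": -1, "y": -1, "z": -0.2, "wx": 0, "wy": 0, "wz": 0}], hand=-1, grip_force=40)

```text
t: 1.97
eef_pos: [0.3733, 0.3516, 0.2721]
tool_rot: [0.001, 0.204, 0.979, -0.001]
contact_force: [0.5, 0.2, -0.6]
gripper_width: -0.0
```

jog_arm(plan=[{"x": -1, "y": -1, "z": 0, "wx": 0, "wy": 0, "wz": 0.27}, {"x": -1, "y": -1, "z": 0, "wx": 0, "wy": 0, "wz": 0.27}, {"x": -1, "y": -1, "z": 0, "wx": 0, "wy": 0, "wz": 0.27}, {"x": -1, "y": -1, "z": 0, "wx": 0, "wy": 0, "wz": 0.27}, {"x": -1, "y": -1, "z": 0, "wx": 0, "wy": 0, "wz": 0.27}, {"x": -1, "y": -1, "z": 0, "wx": 0, "wy": 0, "wz": 0.27}, {"x": -1, "y": -1, "z": 0, "wx": 0, "wy": 0, "wz": 0.27}, {"x": -1, "y": -1, "z": 0, "wx": 0, "wy": 0, "wz": 0.27}])

```text
t: 2.63
eef_pos: [0.4792, 0.0802, 0.2737]
tool_rot: [0.003, 0.595, 0.804, -0.001]
contact_force: [0.4, -0.3, -0.4]
gripper_width: -0.0
```

```bash
cat >> h.py <<'E'
def st(*targets):
    o=monitor.get_obs();r=rel([0,0,0])[1];m=r.as_matrix()
    print("t",round(o["t"],3),"p",np.round(o["eef_pos"],4),"xaz",round(np.degrees(np.arctan2(m[1,0],m[0,0])),2),"tilt",np.round(m[:2,2],4),"F",np.round(o["contact_force"],2),"w",round(o["gripper_width"],3))
    for t in targets: print(" rel",np.round(rel(t)[0],4))
E
python3 - <<'E'
from h import *
a=np.radians(240);st([*(AX+.131*np.array([np.cos(a),np.sin(a)])),.1])
E
```

```text
t 2.633 p [0.4792 0.0802 0.2737] xaz 106.94 tilt [ 0.0044 -0.0049] F [ 0.39 -0.35 -0.38] w -0.0
 rel [-1.2277  0.1225  0.8764]
```

jog_arm(plan=[{"x": -0.2, "y": 0.02, "z": 0, "wx": 0, "wy": 0, "wz": 0.26}, {"x": -0.4, "y": 0.05, "z": 0.1, "wx": 0, "wy": 0, "wz": 0.26}, {"x": -1, "y": 0.12, "z": 0.5, "wx": 0, "wy": 0, "wz": 0.26}, {"x": -1, "y": 0.12, "z": 0.6, "wx": 0, "wy": 0, "wz": 0.26}, {"x": -1, "y": 0.12, "z": 0.6, "wx": 0, "wy": 0, "wz": 0.26}, {"x": -1, "y": 0.12, "z": 0.6, "wx": 0, "wy": 0, "wz": 0.26}, {"x": -1, "y": 0.12, "z": 0.6, "wx": 0, "wy": 0, "wz": 0.26}, {"x": -1, "y": 0.12, "z": 0.6, "wx": 0, "wy": 0, "wz": 0.26}])

```text
t: 3.3
eef_pos: [0.5602, -0.1065, 0.1531]
tool_rot: [0.003, 0.867, 0.499, -0.001]
contact_force: [1.2, 0.4, -0.0]
gripper_width: -0.001
```

```bash
python3 - <<'E'
from h import *
a=np.radians(240);st([*(AX+.131*np.array([np.cos(a),np.sin(a)])),.086])
E
```

```text
t 3.3 p [ 0.5602 -0.1065  0.1531] xaz 59.8 tilt [ 0.0007 -0.0066] F [ 1.16  0.43 -0.02] w -0.001
 rel [-0.1425  0.1682  0.3367]
```

jog_arm(plan=[{"x": -0.142, "y": 0.168, "z": 0.15, "wx": 0, "wy": 0, "wz": 0}, {"x": -0.142, "y": 0.168, "z": 0.336, "wx": 0, "wy": 0, "wz": 0}, {"x": -0.142, "y": 0.168, "z": 0.336, "wx": 0, "wy": 0, "wz": 0}, {"x": -0.142, "y": 0.168, "z": 0.336, "wx": 0, "wy": 0, "wz": 0}, {"x": -0.142, "y": 0.168, "z": 0.336, "wx": 0, "wy": 0, "wz": 0}])

```text
t: 3.72
eef_pos: [0.5757, -0.1468, 0.0873]
tool_rot: [0.003, 0.866, 0.5, -0.001]
contact_force: [-0.3, -0.2, 0.4]
gripper_width: 0.0
```

```bash
python3 - <<'E'
from h import *
a=np.radians(240);st([*(AX+.131*np.array([np.cos(a),np.sin(a)])),.081])
for i in range(3):
    t=monitor.get_obs()["t"];im=cams.read_camera("top");print(round(t,3),*hole(im))
st()
E
```

```text
t 3.717 p [ 0.5757 -0.1468  0.0873] xaz 59.97 tilt [ 0.0015 -0.0056] F [-0.31 -0.22  0.45] w 0.0
 rel [-0.0086  0.0008  0.0314]
3.717 2.44568895575543 77
3.767 2.6010562848637795 79
3.817 2.7567443977515205 79
t 3.867 p [ 0.5765 -0.1471  0.0883] xaz 59.94 tilt [ 0.0042 -0.006 ] F [-0.71 -1.02 -0.32] w 0.004
```

jog_arm(plan=[{"x": -0.008, "y": 0, "z": 0.01, "wx": 0, "wy": 0, "wz": 0}, {"x": -0.008, "y": 0, "z": 0.02, "wx": 0, "wy": 0, "wz": 0}, {"x": -0.008, "y": 0, "z": 0.027, "wx": 0, "wy": 0, "wz": 0}, {"x": -0.008, "y": 0, "z": 0.027, "wx": 0, "wy": 0, "wz": 0}, {"x": -0.008, "y": 0, "z": 0.027, "wx": 0, "wy": 0, "wz": 0}])

```text
t: 4.28
eef_pos: [0.5756, -0.1485, 0.0829]
tool_rot: [0.004, 0.866, 0.5, 0.0]
contact_force: [-0.6, -0.7, 0.1]
gripper_width: 0.0
```

```bash
python3 - <<'E'
from h import *
st()
for i in range(4):
    cams.read_camera("scene");st()
E
```

```text
t 4.283 p [ 0.5756 -0.1485  0.0829] xaz 59.95 tilt [ 0.004  -0.0059] F [-0.63 -0.73  0.05] w 0.0
t 4.333 p [ 0.5756 -0.1485  0.0829] xaz 59.95 tilt [ 0.004 -0.006] F [-0.82  0.57 -0.18] w 0.004
t 4.383 p [ 0.5756 -0.1486  0.0829] xaz 59.94 tilt [ 0.004 -0.006] F [-0.13  1.02  0.03] w 0.0
t 4.433 p [ 0.5756 -0.1486  0.0828] xaz 59.94 tilt [ 0.004 -0.006] F [0.34 0.73 0.72] w 0.0
t 4.483 p [ 0.5757 -0.1486  0.0829] xaz 59.94 tilt [ 0.0041 -0.0061] F [0.38 0.91 0.49] w 0.001
```

jog_arm(plan=[{"x": 0, "y": 0, "z": 0.007, "wx": 0, "wy": 0, "wz": 0}, {"x": 0, "y": 0, "z": 0.0125, "wx": 0, "wy": 0, "wz": 0}, {"x": 0, "y": 0, "z": 0.0125, "wx": 0, "wy": 0, "wz": 0}, {"x": 0, "y": 0, "z": 0.0125, "wx": 0, "wy": 0, "wz": 0}])

```text
t: 4.82
eef_pos: [0.5756, -0.1486, 0.0802]
tool_rot: [0.004, 0.866, 0.5, 0.0]
contact_force: [-0.1, -0.2, -0.0]
gripper_width: -0.002
```

jog_arm(plan=[{"x": 0, "y": 0, "z": 0.0025, "wx": 0, "wy": 0, "wz": 0}, {"x": 0, "y": 0, "z": 0.0025, "wx": 0, "wy": 0, "wz": 0}, {"x": 0, "y": 0, "z": 0.0025, "wx": 0, "wy": 0, "wz": 0}])

```text
t: 5.07
eef_pos: [0.5755, -0.1486, 0.0796]
tool_rot: [0.004, 0.866, 0.5, 0.0]
contact_force: [-0.1, -0.3, 0.2]
gripper_width: -0.004
```

jog_arm(plan=[{"x": 0, "y": 0, "z": 0.0025, "wx": 0, "wy": 0, "wz": 0}, {"x": 0, "y": 0, "z": 0.0025, "wx": 0, "wy": 0, "wz": 0}, {"x": 0, "y": 0, "z": 0.0025, "wx": 0, "wy": 0, "wz": 0}])

```text
t: 5.32
eef_pos: [0.5755, -0.1486, 0.0791]
tool_rot: [0.004, 0.866, 0.5, 0.0]
contact_force: [0.7, 0.0, -0.6]
gripper_width: -0.0
```

jog_arm(plan=[{"x": 0, "y": 0, "z": 0.002, "wx": 0, "wy": 0, "wz": 0}, {"x": 0, "y": 0, "z": 0.002, "wx": 0, "wy": 0, "wz": 0}, {"x": 0, "y": 0, "z": 0.002, "wx": 0, "wy": 0, "wz": 0}])

```text
t: 5.57
eef_pos: [0.5755, -0.1486, 0.0787]
tool_rot: [0.003, 0.866, 0.5, 0.0]
contact_force: [-0.5, -0.1, -0.8]
gripper_width: -0.0
```

jog_arm(plan=[{"x": 0, "y": 0, "z": 0.002, "wx": 0, "wy": 0, "wz": 0}, {"x": 0, "y": 0, "z": 0.002, "wx": 0, "wy": 0, "wz": 0}, {"x": 0, "y": 0, "z": 0.002, "wx": 0, "wy": 0, "wz": 0}])

```text
t: 5.82
eef_pos: [0.5757, -0.1487, 0.0784]
tool_rot: [0.004, 0.866, 0.5, 0.0]
contact_force: [0.5, -0.5, 0.7]
gripper_width: 0.001
```

jog_arm(plan=[{"x": 0, "y": 0, "z": 0.002, "wx": 0, "wy": 0, "wz": 0}, {"x": 0, "y": 0, "z": 0.002, "wx": 0, "wy": 0, "wz": 0}, {"x": 0, "y": 0, "z": 0.002, "wx": 0, "wy": 0, "wz": 0}])

```text
t: 6.07
eef_pos: [0.576, -0.1489, 0.0782]
tool_rot: [0.004, 0.866, 0.499, 0.0]
contact_force: [1.4, -0.9, 1.3]
gripper_width: 0.002
```

```bash
python3 - <<'E'
from h import *
for i in range(3):
    t=monitor.get_obs()["t"];im=cams.read_camera("top");print(round(t,3),*hole(im));st()
E
```

```text
6.067 -3.0499312136160897 76
t 6.117 p [ 0.576  -0.1488  0.0782] xaz 59.93 tilt [ 0.0046 -0.0063] F [0.94 0.21 1.32] w 0.0
6.117 -2.9252665579535155 73
t 6.167 p [ 0.576  -0.1488  0.0782] xaz 59.93 tilt [ 0.0045 -0.0063] F [ 1.36 -0.71  1.31] w -0.001
6.167 -2.802544328072436 72
t 6.217 p [ 0.5759 -0.1489  0.0782] xaz 59.93 tilt [ 0.0045 -0.0064] F [ 0.2  -0.35  0.74] w 0.002
```

```bash
python3 - <<'E'
from h import *
T=[];A=[];F=[]
for i in range(10):
    o=monitor.get_obs();im=cams.read_camera("top");T.append(o["t"]);A.append(hole(im)[0]);F.append(o["contact_force"])
A=np.unwrap(A);p=np.polyfit(np.array(T)-T[-1],A,2);print(T[-1],A,p,np.mean(F,0))
w=p[1];a=-2*p[0];print("w",w,"a",a,"stop at",p[2]+w*w/2/a,"target 1.963 or 8.246 (mod 2pi)")
st()
E
```

```text
Traceback (most recent call last):
TypeError: unsupported operand type(s) for -: 'NoneType' and 'float'
```

```bash
cat >> h.py <<'E'
def track(n):
    T=[];A=[];F=[]
    for i in range(n):
        o=monitor.get_obs();im=cams.read_camera("top");a,k=hole(im);F.append(o["contact_force"])
        if a is not None and k>35:T.append(o["t"]);A.append(a)
    print("n",len(A),"F",np.round(np.mean(F,0),2),"A",np.round(A,3))
    if len(A)<3: return
    A=np.unwrap(A);t1=monitor.get_obs()["t"];p=np.polyfit(np.array(T)-t1,A,2 if len(A)>5 else 1);w=p[-2]
    print("now",t1,"ang",p[-1],"w",w,"a",-2*p[0] if len(p)>2 else None,"to go",(1.963-p[-1])%(2*np.pi),"need a",w*w/2/((1.963-p[-1])%(2*np.pi)))
E
python3 - <<'E'
from h import *
track(7);st()
E
```

```text
n 0 F [ 1.2  -0.89  2.4 ] A []
t 7.067 p [ 0.5757 -0.1488  0.078 ] xaz 59.94 tilt [ 0.004  -0.0062] F [ 1.   -0.2   2.14] w 0.003
```

```bash
python3 - <<'E'
from h import *
track(5);st()
E
```

```text
n 5 F [ 0.98 -0.62  1.89] A [-1.359 -1.325 -1.296 -1.27  -1.251]
now 7.3167 ang -1.2196207782252402 w 0.5369178066149436 a None to go 3.1826207782252403 need a 0.04528983362274143
t 7.317 p [ 0.5758 -0.1487  0.078 ] xaz 59.93 tilt [ 0.0041 -0.0062] F [ 0.92 -0.28  1.72] w -0.001
```

jog_arm(plan=[{"x": 0, "y": 0, "z": -0.015, "wx": 0, "wy": 0, "wz": 0}, {"x": 0, "y": 0, "z": -0.015, "wx": 0, "wy": 0, "wz": 0}])

```text
t: 7.48
eef_pos: [0.5752, -0.1485, 0.0811]
tool_rot: [0.003, 0.866, 0.499, -0.0]
contact_force: [0.4, -0.1, -0.1]
gripper_width: 0.001
```

```bash
python3 - <<'E'
from h import *
track(5);st()
E
```

```text
n 5 F [-0.24  0.03 -0.18] A [-1.211 -1.203 -1.195 -1.187 -1.18 ]
now 7.7333 ang -1.1716678144605244 w 0.1560311891741364 a None to go 3.1346678144605242 need a 0.0038833033412321925
t 7.733 p [ 0.5754 -0.1485  0.0808] xaz 59.94 tilt [ 0.0034 -0.006 ] F [-0.72 -1.04  0.11] w 0.003
```

jog_arm(plan=[{"x": 0, "y": 0.0066, "z": 0.006, "wx": 0, "wy": 0, "wz": -0.003}, {"x": 0.0005, "y": 0.0262, "z": 0.012, "wx": 0, "wy": 0, "wz": -0.013}, {"x": 0.0027, "y": 0.0589, "z": 0.0148, "wx": 0, "wy": 0, "wz": -0.029}, {"x": 0.0072, "y": 0.0966, "z": 0.015, "wx": 0, "wy": 0, "wz": -0.047}, {"x": 0.0138, "y": 0.134, "z": 0.0153, "wx": 0, "wy": 0, "wz": -0.066}, {"x": 0.0229, "y": 0.1715, "z": 0.0155, "wx": 0, "wy": 0, "wz": -0.084}, {"x": 0.0339, "y": 0.2079, "z": 0.0157, "wx": 0, "wy": 0, "wz": -0.103}, {"x": 0.0468, "y": 0.2436, "z": 0.0158, "wx": 0, "wy": 0, "wz": -0.121}, {"x": 0.0624, "y": 0.279, "z": 0.016, "wx": 0, "wy": 0, "wz": -0.14}, {"x": 0.0793, "y": 0.3129, "z": 0.016, "wx": 0, "wy": 0, "wz": -0.159}, {"x": 0.0982, "y": 0.3457, "z": 0.01, "wx": 0, "wy": 0, "wz": -0.177}, {"x": 0.118, "y": 0.3752, "z": -0.005, "wx": 0, "wy": 0, "wz": -0.194}])

```text
t: 8.73
eef_pos: [0.6522, -0.1658, 0.0817]
tool_rot: [0.003, 0.675, 0.738, -0.001]
contact_force: [-0.7, -0.4, -0.3]
gripper_width: 0.003
```

```bash
python3 - <<'E'
from h import *
track(5);a=np.radians(240);st([*(AX+.131*np.array([np.cos(a),np.sin(a)])),.081])
E
```

```text
n 5 F [-0.07 -0.14  0.06] A [-0.605 -0.572 -0.538 -0.505 -0.474]
now 8.9833 ang -0.440155803751265 w 0.6571611083852581 a None to go 2.403155803751265 need a 0.08985283469761247
t 8.983 p [ 0.6515 -0.1658  0.0818] xaz 94.77 tilt [ 0.0025 -0.0059] F [-0.07  0.47  0.27] w -0.003
 rel [ 0.1184 -0.374   0.0025]
```

```bash
cat >> h.py <<'E'
def tiltfix():
    r=rel([0,0,0])[1];g=r.inv().apply([0,0,-1]);v=np.cross([0,0,1],g);print("tiltfix w (fs)",np.round(v/np.pi,5))
E
python3 - <<'E'
from h import *
tiltfix();st();
for i in range(16): cams.read_camera("scene")
track(5);st()
E
```

```text
tiltfix w (fs) [ 0.00063  0.00193 -0.     ]
t 8.983 p [ 0.6515 -0.1658  0.0818] xaz 94.77 tilt [ 0.0025 -0.0059] F [-0.07  0.47  0.27] w -0.003
n 5 F [0.29 0.25 0.07] A [0.068 0.098 0.129 0.159 0.191]
now 10.0333 ang 0.22141896423877117 w 0.6153555524464467 a None to go 1.741581035761229 need a 0.10871227010150629
t 10.033 p [ 0.6521 -0.1657  0.0822] xaz 94.86 tilt [ 0.0033 -0.0059] F [-0.04  0.44  0.18] w -0.001
```

jog_arm(plan=[{"x": 0, "y": 0, "z": 0.005, "wx": 0.0006, "wy": 0.0019, "wz": 0}, {"x": 0, "y": 0, "z": 0.01, "wx": 0.0006, "wy": 0.0019, "wz": 0}, {"x": 0, "y": 0, "z": 0.014, "wx": 0.0006, "wy": 0.0019, "wz": 0}, {"x": 0, "y": 0, "z": 0.014, "wx": 0.0006, "wy": 0.0019, "wz": 0}, {"x": 0, "y": 0, "z": 0.014, "wx": 0.0006, "wy": 0.0019, "wz": 0}, {"x": 0, "y": 0, "z": 0.014, "wx": 0.0006, "wy": 0.0019, "wz": 0}])

```text
t: 10.53
eef_pos: [0.6522, -0.1657, 0.0794]
tool_rot: [0.0, 0.676, 0.736, 0.0]
contact_force: [-0.4, -0.1, -0.0]
gripper_width: -0.001
```

```bash
python3 - <<'E'
from h import *
for i in range(6): cams.read_camera("scene")
track(4);st();tiltfix()
E
```

```text
n 4 F [-0.03 -0.19 -0.23] A [0.688 0.715 0.744 0.772]
now 11.0333 ang 0.8002500912379064 w 0.5610400954622752 a None to go 1.1627499087620938 need a 0.13535412316283485
t 11.033 p [ 0.6522 -0.1657  0.0794] xaz 94.86 tilt [ 0.001  -0.0002] F [ 0.18  0.13 -0.71] w 0.0
tiltfix w (fs) [ 3.1e-04  9.0e-05 -0.0e+00]
```

jog_arm(plan=[{"x": 0, "y": 0, "z": 0, "wx": 0, "wy": 0, "wz": 0}, {"x": 0, "y": 0, "z": 0, "wx": 0, "wy": 0, "wz": 0}, {"x": 0, "y": 0, "z": 0, "wx": 0, "wy": 0, "wz": 0}, {"x": 0, "y": 0, "z": 0, "wx": 0, "wy": 0, "wz": 0}, {"x": 0, "y": 0, "z": 0, "wx": 0, "wy": 0, "wz": 0}, {"x": 0, "y": 0, "z": 0, "wx": 0, "wy": 0, "wz": 0}, {"x": 0, "y": 0, "z": 0, "wx": 0, "wy": 0, "wz": 0}, {"x": 0, "y": 0, "z": 0, "wx": 0, "wy": 0, "wz": 0}, {"x": 0, "y": 0, "z": 0, "wx": 0, "wy": 0, "wz": 0}, {"x": 0, "y": 0, "z": 0, "wx": 0, "wy": 0, "wz": 0}, {"x": 0, "y": 0, "z": 0, "wx": 0, "wy": 0, "wz": 0}, {"x": 0, "y": 0, "z": 0, "wx": 0, "wy": 0, "wz": 0}])

```text
t: 12.03
eef_pos: [0.6522, -0.1657, 0.0794]
tool_rot: [0.0, 0.676, 0.736, 0.0]
contact_force: [0.8, -0.4, -0.6]
gripper_width: -0.002
```

```bash
python3 - <<'E'
from h import *
track(3);st()
E
```

```text
n 3 F [ 0.4  -0.21 -0.25] A [1.329 1.353 1.378]
now 12.1833 ang 1.4024705208347348 w 0.4917810043941922 a None to go 0.5605294791652653 need a 0.21573223645892706
t 12.183 p [ 0.6522 -0.1657  0.0794] xaz 94.86 tilt [ 0.001  -0.0002] F [-0.58 -0.08  0.09] w -0.006
```

jog_arm(plan=[{"x": 0, "y": 0, "z": 0, "wx": 0, "wy": 0, "wz": 0}, {"x": 0, "y": 0, "z": 0, "wx": 0, "wy": 0, "wz": 0}, {"x": 0, "y": 0, "z": 0, "wx": 0, "wy": 0, "wz": 0}, {"x": 0, "y": 0, "z": 0, "wx": 0, "wy": 0, "wz": 0}, {"x": 0, "y": 0, "z": 0, "wx": 0, "wy": 0, "wz": 0}, {"x": 0, "y": 0, "z": 0, "wx": 0, "wy": 0, "wz": 0}, {"x": 0, "y": 0, "z": 0, "wx": 0, "wy": 0, "wz": 0}, {"x": 0, "y": 0, "z": 0.005, "wx": 0, "wy": 0, "wz": 0}, {"x": 0, "y": 0, "z": 0.0075, "wx": 0, "wy": 0, "wz": 0}, {"x": 0, "y": 0, "z": 0.0075, "wx": 0, "wy": 0, "wz": 0}, {"x": 0, "y": 0, "z": 0.0075, "wx": 0, "wy": 0, "wz": 0}, {"x": 0, "y": 0, "z": 0.0075, "wx": 0, "wy": 0, "wz": 0}])

```text
t: 13.18
eef_pos: [0.6525, -0.1658, 0.0781]
tool_rot: [0.001, 0.676, 0.736, 0.0]
contact_force: [-1.2, -0.2, 1.4]
gripper_width: -0.003
```

```bash
python3 - <<'E'
from h import *
track(4);st()
E
```

```text
n 4 F [-0.32 -0.05  1.97] A [1.79  1.786 1.783 1.783]
now 13.3833 ang 1.7791979830200388 w -0.04911207499469605 a None to go 0.18380201697996124 need a 0.006561396740677808
t 13.383 p [ 0.652  -0.1658  0.0779] xaz 94.85 tilt [ 0.0007 -0.0002] F [-0.17 -0.11  2.1 ] w 0.0
```

jog_arm(plan=[{"x": 0, "y": 0.0004, "z": 0.0005, "wx": 0, "wy": 0, "wz": 0}, {"x": 0, "y": 0.0028, "z": 0.0005, "wx": 0, "wy": 0, "wz": -0.001}, {"x": 0.0001, "y": 0.0081, "z": 0.0005, "wx": 0, "wy": 0, "wz": -0.004}, {"x": 0.0002, "y": 0.0165, "z": 0.0005, "wx": 0, "wy": 0, "wz": -0.008}, {"x": 0.0006, "y": 0.0273, "z": 0.0005, "wx": 0, "wy": 0, "wz": -0.013}, {"x": 0.0012, "y": 0.0393, "z": 0.0005, "wx": 0, "wy": 0, "wz": -0.019}, {"x": 0.002, "y": 0.0513, "z": 0.0005, "wx": 0, "wy": 0, "wz": -0.025}, {"x": 0.0029, "y": 0.0621, "z": 0.0005, "wx": 0, "wy": 0, "wz": -0.03}, {"x": 0.0038, "y": 0.0704, "z": 0.0005, "wx": 0, "wy": 0, "wz": -0.034}, {"x": 0.0044, "y": 0.0757, "z": 0.0005, "wx": 0, "wy": 0, "wz": -0.037}, {"x": 0.0047, "y": 0.078, "z": 0.0005, "wx": 0, "wy": 0, "wz": -0.038}, {"x": 0.0047, "y": 0.0784, "z": 0.0005, "wx": 0, "wy": 0, "wz": -0.038}])

```text
t: 14.38
eef_pos: [0.6677, -0.1635, 0.0779]
tool_rot: [0.0, 0.631, 0.776, 0.0]
contact_force: [-0.4, -0.2, 2.2]
gripper_width: 0.001
```

```bash
sed -i 's/-AX\n/&/; s/zip(xs,ys)\])-AX/zip(xs,ys)])-AXT/; s/^AX=.*/&;AXT=np.array([.6395,-.036])/' h.py; python3 - <<'E'
from h import *
print(hole(cv2.imread("pics/t1.png")[:,:,::-1]))
track(4);st()
im=cams.read_camera("top");h=cv2.cvtColor(im,cv2.COLOR_RGB2HSV)
x,y,w,g=225,180,75,60;print(hole(im));cv2.imwrite("pics/a1.png",cv2.resize(im[y:y+g,x:x+w],None,fx=10,fy=10,interpolation=cv2.INTER_CUBIC)[:,:,::-1])
E
```

```text
(np.float64(0.8638998937442421), 81)
n 0 F [-0.02  0.28  2.66] A []
t 14.583 p [ 0.6673 -0.1636  0.0778] xaz 101.68 tilt [ 0.0004 -0.0002] F [-0.6   0.09  3.3 ] w -0.004
(np.float64(1.8935692448308241), 34)
```

View pics/a1.png

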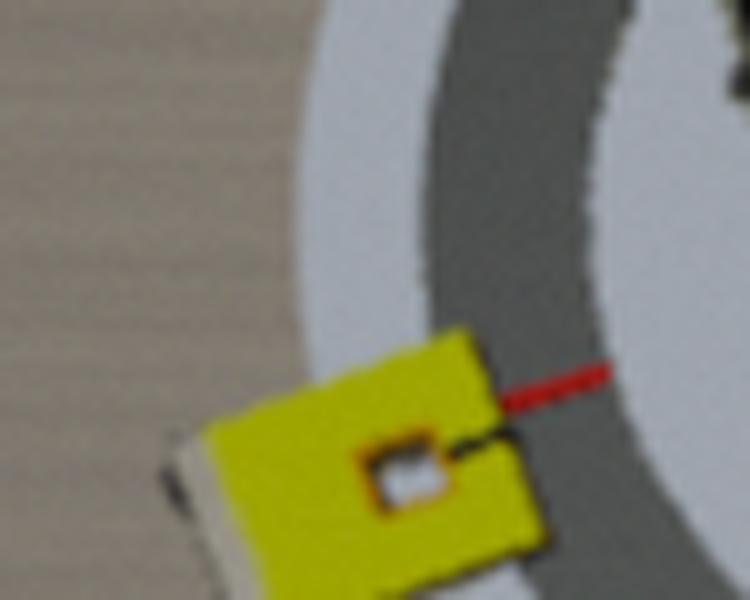

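jog_arm(plan=[{"x": 0, "y": 0.0002, "z": 0, "wx": 0, "wy": 0, "wz": 0}, {"x": 0, "y": 0.0016, "z": 0, "wx": 0, "wy": 0, "wz": 0}, {"x": 0, "y": 0.0047, "z": 0, "wx": 0, "wy": 0, "wz": -0.002}, {"x": 0.0001, "y": 0.0097, "z": 0, "wx": 0, "wy": 0, "wz": -0.005}, {"x": 0.0002, "y": 0.016, "z": 0, "wx": 0, "wy": 0, "wz": -0.008}, {"x": 0.0004, "y": 0.0229, "z": 0, "wx": 0, "wy": 0, "wz": -0.011}, {"x": 0.0007, "y": 0.03, "z": 0, "wx": 0, "wy": 0, "wz": -0.015}, {"x": 0.001, "y": 0.0363, "z": 0, "wx": 0, "wy": 0, "wz": -0.018}, {"x": 0.0013, "y": 0.0412, "z": 0, "wx": 0, "wy": 0, "wz": -0.02}, {"x": 0.0015, "y": 0.0443, "z": 0, "wx": 0, "wy": 0, "wz": -0.021}, {"x": 0.0016, "y": 0.0456, "z": 0, "wx": 0, "wy": 0, "wz": -0.022}, {"x": 0.0016, "y": 0.0459, "z": 0, "wx": 0, "wy": 0, "wz": -0.022}])

```text
t: 15.63
eef_pos: [0.6763, -0.1615, 0.0779]
tool_rot: [0.0, 0.604, 0.797, 0.0]
contact_force: [-0.1, -0.2, 3.0]
gripper_width: -0.001
```

```bash
python3 - <<'E'
from h import *
for i in range(4): im=cams.read_camera("top");print(hole(im))
st()
x,y,w,g=235,200,50,45;cv2.imwrite("pics/a2.png",cv2.resize(im[y:y+g,x:x+w],None,fx=12,fy=12,interpolation=cv2.INTER_CUBIC)[:,:,::-1])
E
```

```text
(np.float64(1.9649106339876359), 31)
(np.float64(1.9649106339876359), 31)
(np.float64(1.96407027126197), 32)
(np.float64(1.9649106339876359), 31)
t 15.833 p [ 0.6762 -0.1615  0.0778] xaz 105.63 tilt [ 0.0003 -0.0002] F [0.28 0.06 2.93] w 0.002
```

View pics/a2.png

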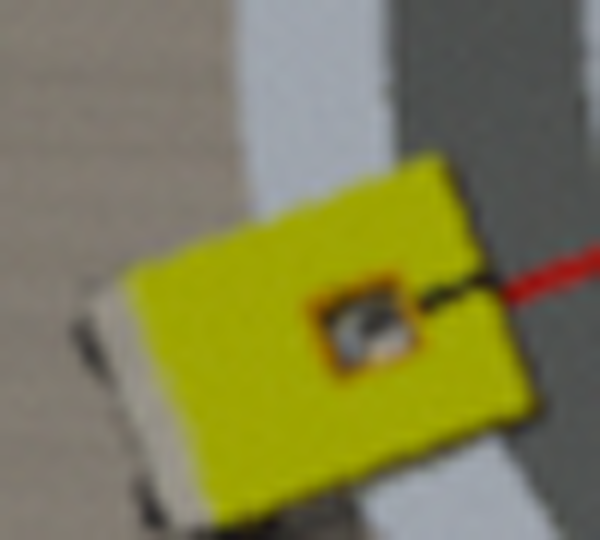

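```bash
python3 - <<'E'
from h import *
for a in (1.94,1.964,1.99):
    p=AXT+.158*np.array([np.cos(a),np.sin(a)]);u=proj("top",[*p,.076]);print(a,(u+.5-[235,200])*12, "bottom",(proj("top",[*p,.070])+.5-[235,200])*12)
p=AXT+.158*np.array([np.cos(1.964),np.sin(1.964)]);print("mouth",(proj("top",[*p,.112])+.5-[235,200])*12,"slot bottom",(proj("top",[*p,.088])+.5-[235,200])*12, "px scale mm/px", 1000*.94/456)
E
```

```text
1.94 [383.44167711 321.72138229] bottom [387.69318397 323.97215367]
1.964 [390.85678777 341.84439644] bottom [395.06325057 343.97126507]
1.99 [399.43619952 363.44156138] bottom [403.59047286 365.4354058 ]
mouth [364.4773355  328.50643723] slot bottom [382.28501101 337.510341  ] px scale mm/px 2.06140350877193
```

```bash
python3 - <<'E'
from h import *
ims=[cams.read_camera("top").astype(float) for _ in range(6)];im=np.mean(ims,0)
sc=np.mean([cams.read_camera("scene").astype(float) for _ in range(3)],0)
def crop(I,x,y,w,s):
    c=I[y:y+w,x:x+w];c=np.clip((c-c.min())/(c.max()-c.min())*255,0,255)**.8*3;return cv2.resize(np.clip(c,0,255).astype(np.uint8),None,fx=s,fy=s,interpolation=cv2.INTER_NEAREST)
A=crop(im,256,218,20,20);B=crop(sc,352,212,22,18)
def circ(C,cam,off,s,a,z,r,ctr,col):
    pts=[(proj(cam,[*(ctr+.158*np.array([np.cos(a),np.sin(a)])+r*np.array([np.cos(t),np.sin(t)])),z])+.5-off)*s for t in np.linspace(0,6.28,60)]
    cv2.polylines(C,[np.int32(pts)],True,col,1)
A=np.ascontiguousarray(A);circ(A,"top",np.array([256,218]),20,1.964,.076,.007,AXT,(255,0,0));circ(A,"top",np.array([256,218]),20,1.964,.070,.007,AXT,(0,0,255))
cv2.imwrite("pics/a3.png",np.hstack([A,B[:400,:396] if B.shape[0]>=400 else cv2.copyMakeBorder(B,0,400-B.shape[0],0,0,0)])[:,:,::-1])
print(np.round(cv2.cvtColor(im.astype(np.uint8),cv2.COLOR_RGB2GRAY)[221:233,259:273]))
st()
E
```

```text
[[144 144 144 144 144 144 144 144 143 142 144 145 144 144]
 [144 144 144 145 145 142 136 131 127 134 144 145 145 145]
 [145 145 141 133 128 123 106  92  86 114 139 132 116 110]
 [142 136 126 109  87  77  72  65  68 103 110  84  54  50]
 [139 121  94  71  57  66  71  64  69  95  92  50  74 107]
 [140 124  81  47  83  96  70  54  62  86 107 109 127 144]
 [144 135  99  73 109 105  63  67  95 111 109 134 144 144]
 [145 138 116  88 103 110  96 124 137 130 106 129 143 144]
 [144 141 128  94  89  98 108 143 141 129 124 135 143 144]
 [144 144 136 106  80  90 112 134 134 134 140 144 143 144]
 [144 144 141 125 107 118 135 138 142 145 144 144 144 144]
 [144 145 144 141 137 140 144 144 144 144 145 144 144 145]]
t 16.283 p [ 0.6763 -0.1615  0.0778] xaz 105.64 tilt [ 0.0004 -0.0002] F [-0.36  0.52  3.34] w 0.005
```

View pics/a3.png

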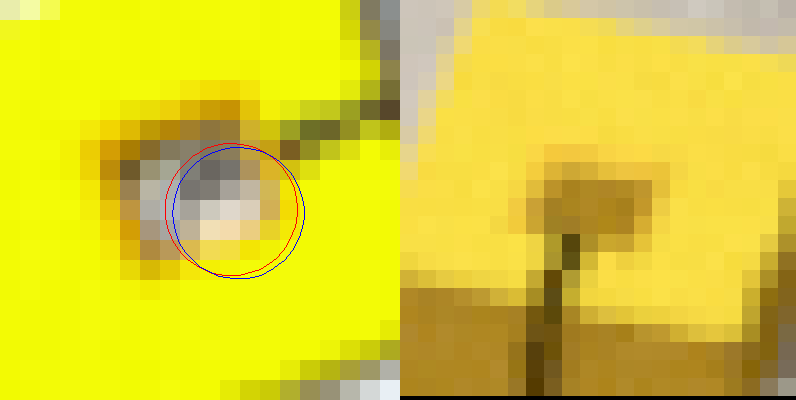

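jog_arm(plan=[{"x": 0, "y": 0, "z": -0.0004, "wx": 0, "wy": 0, "wz": 0}, {"x": 0, "y": 0, "z": -0.0008, "wx": 0, "wy": 0, "wz": 0}, {"x": 0, "y": 0, "z": -0.0012, "wx": 0, "wy": 0, "wz": 0}, {"x": 0, "y": 0, "z": -0.0016, "wx": 0, "wy": 0, "wz": 0}, {"x": 0, "y": 0, "z": -0.002, "wx": 0, "wy": 0, "wz": 0}, {"x": 0, "y": 0, "z": -0.0024, "wx": 0, "wy": 0, "wz": 0}, {"x": 0, "y": 0, "z": -0.0028, "wx": 0, "wy": 0, "wz": 0}, {"x": 0, "y": 0, "z": -0.0034, "wx": 0, "wy": 0, "wz": 0}, {"x": 0, "y": 0, "z": -0.004, "wx": 0, "wy": 0, "wz": 0}, {"x": 0, "y": 0, "z": -0.006, "wx": 0, "wy": 0, "wz": 0}, {"x": 0, "y": 0, "z": -0.01, "wx": 0, "wy": 0, "wz": 0}])

```text
t: 17.2
eef_pos: [0.6759, -0.1613, 0.0795]
tool_rot: [-0.0, 0.604, 0.797, -0.0]
contact_force: [-0.9, 0.0, 0.3]
gripper_width: 0.001
```

```bash
python3 - <<'E'
from h import *
for i in range(4): im=cams.read_camera("top");print(monitor.get_obs()["t"],hole(im))
st([.422,-.4065,.2])
E
```

```text
17.25 (np.float64(1.9632515606009564), 33)
17.3 (np.float64(1.9632515606009564), 33)
17.35 (np.float64(1.9632515606009564), 33)
17.4 (np.float64(1.9632515606009564), 33)
t 17.4 p [ 0.6762 -0.1614  0.0798] xaz 105.64 tilt [ 0.0004 -0.0001] F [-0.21  0.69 -0.45] w 0.0
 rel [-0.8376 -1.5541 -0.6012]
```

jog_arm(plan=[{"x": 0, "y": 0, "z": -0.2, "wx": 0, "wy": 0, "wz": 0}, {"x": 0, "y": -0.1, "z": -0.4, "wx": 0, "wy": 0, "wz": 0}, {"x": -0.12, "y": -0.25, "z": -0.6, "wx": 0, "wy": 0, "wz": 0}, {"x": -0.5, "y": -1, "z": -0.6, "wx": 0, "wy": 0, "wz": 0}, {"x": -0.5, "y": -1, "z": -0.6, "wx": 0, "wy": 0, "wz": 0}, {"x": -0.5, "y": -1, "z": -0.6, "wx": 0, "wy": 0, "wz": 0}, {"x": -0.5, "y": -1, "z": -0.6, "wx": 0, "wy": 0, "wz": 0}], hand=0.3)

```text
t: 17.98
eef_pos: [0.5184, -0.3038, 0.1994]
tool_rot: [0.0, 0.604, 0.797, 0.0]
contact_force: [0.4, -0.2, -0.0]
gripper_width: 0.65
```

jog_arm(plan=[{"x": -0.34, "y": -0.55, "z": 0, "wx": 0, "wy": 0, "wz": 0.198}, {"x": -0.34, "y": -0.55, "z": 0, "wx": 0, "wy": 0, "wz": 0.198}, {"x": -0.34, "y": -0.55, "z": 0, "wx": 0, "wy": 0, "wz": 0.198}, {"x": -0.34, "y": -0.55, "z": 0, "wx": 0, "wy": 0, "wz": 0.198}, {"x": -0.34, "y": -0.55, "z": 0, "wx": 0, "wy": 0, "wz": 0.198}, {"x": -0.34, "y": -0.55, "z": 0, "wx": 0, "wy": 0, "wz": 0.198}, {"x": -0.34, "y": -0.55, "z": 0, "wx": 0, "wy": 0, "wz": 0.198}])

```text
t: 18.57
eef_pos: [0.4311, -0.3987, 0.1993]
tool_rot: [0.0, 0.818, 0.575, 0.0]
contact_force: [-0.4, 1.2, 0.4]
gripper_width: 0.65
```

```bash
python3 - <<'E'
from h import *
im=cams.read_camera("scene");cv2.imwrite("pics/s2.png",im[:,:,::-1])
print(hole(cams.read_camera("top")));st([.422,-.4068,.15],[.422,-.4068,.071]);tiltfix()
E
```

```text
(np.float64(1.9632515606009564), 33)
t 18.667 p [ 0.4315 -0.3982  0.1992] xaz 70.3 tilt [0.0011 0.0001] F [0.13 0.48 0.34] w 0.648
 rel [-0.0565 -0.0306  0.2462]
 rel [-0.0566 -0.031   0.6412]
tiltfix w (fs) [ 0.00032 -0.00013  0.     ]
```

jog_arm(plan=[{"x": -0.0565, "y": -0.031, "z": 0.1, "wx": 0.0003, "wy": 0, "wz": 0}, {"x": -0.0565, "y": -0.031, "z": 0.25, "wx": 0.0003, "wy": 0, "wz": 0}, {"x": -0.0565, "y": -0.031, "z": 0.35, "wx": 0.0003, "wy": 0, "wz": 0}, {"x": -0.0565, "y": -0.031, "z": 0.45, "wx": 0.0003, "wy": 0, "wz": 0}, {"x": -0.0565, "y": -0.031, "z": 0.55, "wx": 0.0003, "wy": 0, "wz": 0}, {"x": -0.0565, "y": -0.031, "z": 0.62, "wx": 0.0003, "wy": 0, "wz": 0}, {"x": -0.0565, "y": -0.031, "z": 0.641, "wx": 0.0003, "wy": 0, "wz": 0}, {"x": -0.0565, "y": -0.031, "z": 0.641, "wx": 0.0003, "wy": 0, "wz": 0}, {"x": -0.0565, "y": -0.031, "z": 0.641, "wx": 0.0003, "wy": 0, "wz": 0}])

```text
t: 19.42
eef_pos: [0.4226, -0.4068, 0.0715]
tool_rot: [0.0, 0.817, 0.576, 0.0]
contact_force: [-0.4, 0.8, 0.0]
gripper_width: 0.652
```

```bash
python3 - <<'E'
from h import *
im=cams.read_camera("scene");x,y,w,g=70,265,110,110;a=cv2.resize(im[y:y+g,x:x+w],(440,440))
im=cams.read_camera("top");x,y=460,250;b=cv2.resize(im[y:y+85,x:x+85],(340,340));b=cv2.copyMakeBorder(b,0,100,0,0,0)
cv2.imwrite("pics/g.png",np.hstack([a,b])[:,:,::-1]);st();tiltfix()
E
```

```text
t 19.517 p [ 0.4228 -0.4073  0.0722] xaz 70.34 tilt [ 0.0019 -0.0008] F [ 0.5  -0.51  0.43] w 0.651
tiltfix w (fs) [ 6.4e-04  4.0e-05 -0.0e+00]
```

View pics/g.png

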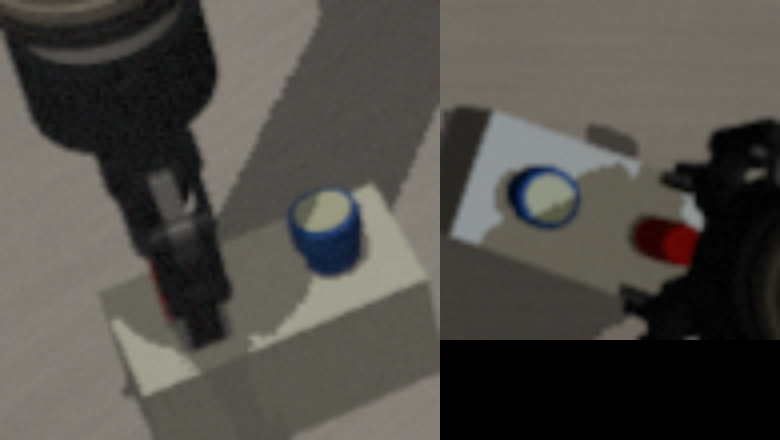

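jog_arm(plan=[{"x": 0, "y": 0, "z": 0, "wx": 0.0006, "wy": 0, "wz": 0}, {"x": 0, "y": 0, "z": 0, "wx": 0.0006, "wy": 0, "wz": 0}, {"x": 0, "y": 0, "z": 0, "wx": 0.0006, "wy": 0, "wz": 0}, {"x": 0, "y": 0, "z": 0, "wx": 0.0006, "wy": 0, "wz": 0}, {"x": 0, "y": 0, "z": 0, "wx": 0.0006, "wy": 0, "wz": 0}, {"x": 0, "y": 0, "z": 0, "wx": 0.0006, "wy": 0, "wz": 0}, {"x": 0, "y": 0, "z": 0, "wx": 0.0006, "wy": 0, "wz": 0}, {"x": 0, "y": 0, "z": 0, "wx": 0.0006, "wy": 0, "wz": 0}], hand=-1, grip_force=50)

```text
t: 20.18
eef_pos: [0.4234, -0.4076, 0.073]
tool_rot: [0.001, 0.817, 0.576, 0.0]
contact_force: [-1.4, 0.6, 6.1]
gripper_width: 0.244
```

```bash
python3 - <<'E'
from h import *
st()
E
```

```text
t 20.183 p [ 0.4234 -0.4076  0.073 ] xaz 70.36 tilt [ 0.0014 -0.0007] F [-1.38  0.57  6.11] w 0.244
```

jog_arm(plan=[{"x": 0, "y": 0, "z": -0.02, "wx": 0, "wy": 0, "wz": 0}, {"x": 0, "y": 0, "z": -0.08, "wx": 0, "wy": 0, "wz": 0}, {"x": 0, "y": 0, "z": -0.18, "wx": 0, "wy": 0, "wz": 0}, {"x": 0, "y": 0, "z": -0.3, "wx": 0, "wy": 0, "wz": 0}, {"x": 0, "y": 0, "z": -0.42, "wx": 0, "wy": 0, "wz": 0}, {"x": 0, "y": 0, "z": -0.54, "wx": 0, "wy": 0, "wz": 0}, {"x": 0, "y": 0, "z": -0.66, "wx": 0, "wy": 0, "wz": 0}, {"x": 0, "y": 0, "z": -0.78, "wx": 0, "wy": 0, "wz": 0}, {"x": 0, "y": 0, "z": -0.81, "wx": 0, "wy": 0, "wz": 0}, {"x": 0, "y": 0, "z": -0.81, "wx": 0, "wy": 0, "wz": 0}])

```text
t: 21.02
eef_pos: [0.4238, -0.4084, 0.2374]
tool_rot: [0.003, 0.817, 0.576, 0.001]
contact_force: [0.5, -1.6, -1.7]
gripper_width: 0.241
```

```bash
python3 - <<'E'
from h import *
im=cams.read_camera("scene");cv2.imwrite("pics/l.png",cv2.resize(im[190:370,60:240],(540,540))[:,:,::-1])
print(hole(cams.read_camera("top")));st([.5802,.1105,.235]);tiltfix()
E
```

```text
(np.float64(1.9632515606009564), 33)
t 21.117 p [ 0.4228 -0.407   0.2344] xaz 70.36 tilt [0.0008 0.0001] F [-0.51  0.43 -2.93] w 0.238
 rel [ 2.7014e+00 -1.2820e-01 -2.2000e-03]
tiltfix w (fs) [ 0.00023 -0.00012  0.     ]
```

View pics/l.png

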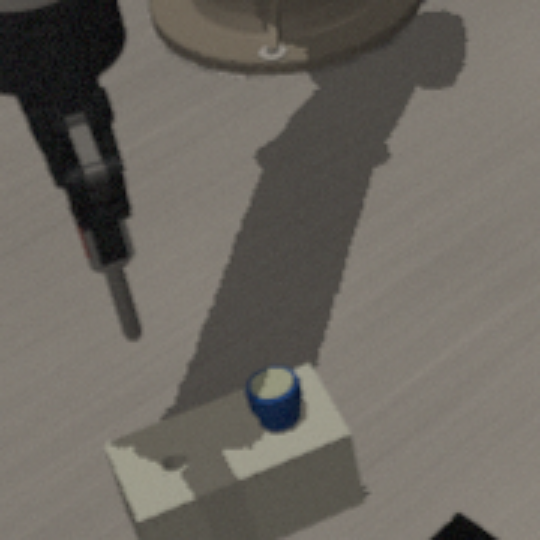

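jog_arm(plan=[{"x": 0.1, "y": -0.005, "z": 0, "wx": 0, "wy": 0, "wz": 0}, {"x": 0.3, "y": -0.014, "z": 0, "wx": 0, "wy": 0, "wz": 0}, {"x": 1, "y": -0.048, "z": 0, "wx": 0, "wy": 0, "wz": 0}, {"x": 1, "y": -0.048, "z": 0, "wx": 0, "wy": 0, "wz": 0}, {"x": 1, "y": -0.048, "z": 0, "wx": 0, "wy": 0, "wz": 0}, {"x": 1, "y": -0.048, "z": 0, "wx": 0, "wy": 0, "wz": 0}])

```text
t: 21.62
eef_pos: [0.4818, -0.2082, 0.2323]
tool_rot: [-0.002, 0.815, 0.579, 0.0]
contact_force: [1.9, 0.8, -1.1]
gripper_width: 0.242
```

jog_arm(plan=[{"x": 0.2, "y": -0.01, "z": 0, "wx": 0, "wy": 0, "wz": -0.234}, {"x": 0.4, "y": -0.019, "z": 0, "wx": 0, "wy": 0, "wz": -0.234}, {"x": 0.6, "y": -0.028, "z": 0, "wx": 0, "wy": 0, "wz": -0.234}, {"x": 0.8, "y": -0.038, "z": 0, "wx": 0, "wy": 0, "wz": -0.234}, {"x": 1, "y": -0.048, "z": 0, "wx": 0, "wy": 0, "wz": -0.234}, {"x": 1, "y": -0.048, "z": 0, "wx": 0, "wy": 0, "wz": -0.234}, {"x": 1, "y": -0.048, "z": 0, "wx": 0, "wy": 0, "wz": -0.234}])

```text
t: 22.2
eef_pos: [0.5379, -0.0127, 0.2308]
tool_rot: [-0.004, 0.548, 0.836, -0.0]
contact_force: [0.1, -0.7, -1.3]
gripper_width: 0.244
```

```bash
python3 - <<'E'
from h import *
st([.5802,.1105,.235]);tiltfix()
p=np.array([.4228,-.407,.1654]);print("pred tip px",proj("scene",p),"seen 104.7,301.7; shaft up 30mm",proj("scene",p+[0,0,.03]),proj("scene",p+[0,0,.06]))
E
```

```text
t 22.2 p [ 0.5379 -0.0127  0.2308] xaz 113.52 tilt [-0.0061  0.0039] F [ 0.07 -0.71 -1.3 ] w 0.244
 rel [ 0.4808  0.4395 -0.0198]
tiltfix w (fs) [-0.0013  -0.00191  0.     ]
pred tip px [104.90810488 302.90621475] seen 104.7,301.7; shaft up 30mm [101.00499501 290.09962699] [ 96.95121663 276.79867712]
```

jog_arm(plan=[{"x": 0.15, "y": 0.13, "z": 0, "wx": -0.0013, "wy": -0.0019, "wz": 0.005}, {"x": 0.3, "y": 0.27, "z": 0.04, "wx": -0.0013, "wy": -0.0019, "wz": 0.005}, {"x": 0.42, "y": 0.38, "z": 0.09, "wx": -0.0013, "wy": -0.0019, "wz": 0.005}, {"x": 0.481, "y": 0.4395, "z": 0.13, "wx": -0.0013, "wy": -0.0019, "wz": 0.005}, {"x": 0.481, "y": 0.4395, "z": 0.13, "wx": -0.0013, "wy": -0.0019, "wz": 0.005}, {"x": 0.481, "y": 0.4395, "z": 0.13, "wx": -0.0013, "wy": -0.0019, "wz": 0.005}, {"x": 0.481, "y": 0.4395, "z": 0.13, "wx": -0.0013, "wy": -0.0019, "wz": 0.005}, {"x": 0.481, "y": 0.4395, "z": 0.13, "wx": -0.0013, "wy": -0.0019, "wz": 0.005}])

```text
t: 22.87
eef_pos: [0.5798, 0.1079, 0.2051]
tool_rot: [0.0, 0.557, 0.831, -0.001]
contact_force: [0.3, 0.3, -1.0]
gripper_width: 0.243
```

```bash
python3 - <<'E'
from h import *
for i in range(2): im=cams.read_camera("scene")
tp=cams.read_camera("top");print(hole(tp))
x,y,w,g=325,165,80,80;a=cv2.resize(im[y:y+g,x:x+w],(600,600),interpolation=cv2.INTER_CUBIC);cv2.imwrite("pics/i1.png",a[:,:,::-1])
st([.5802,.1105,.19],[.5802,.1105,.121]);tiltfix()
o=monitor.get_obs()["eef_pos"];p=o-[0,0,.069];f=lambda q:(proj("scene",q)+.5-[325,165])*7.5
print("tip pred",f(p),"shaft top",f(p+[0,0,.06]),"slot",f([.5802,.1105,.112]))
E
```

```text
(np.float64(1.9632515606009564), 33)
t 23.017 p [0.5801 0.1091 0.2055] xaz 112.47 tilt [ 0.0006 -0.0001] F [ 0.6  -0.13 -1.13] w 0.247
 rel [0.006  0.0032 0.0776]
 rel [0.0061 0.003  0.4226]
tiltfix w (fs) [ 1.5e-04  9.0e-05 -0.0e+00]
tip pred [278.27056782 370.64805626] shaft top [289.91559648 194.41342893] slot [276.95148754 437.64759312]
```

View pics/i1.png

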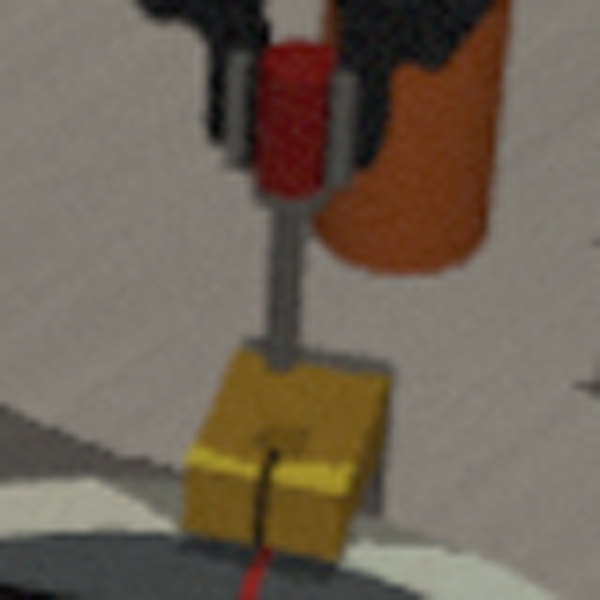

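jog_arm(plan=[{"x": 0.004, "y": 0.0015, "z": 0.02, "wx": 0, "wy": 0, "wz": 0}, {"x": 0.004, "y": 0.0015, "z": 0.06, "wx": 0, "wy": 0, "wz": 0}, {"x": 0.004, "y": 0.0015, "z": 0.1, "wx": 0, "wy": 0, "wz": 0}, {"x": 0.004, "y": 0.0015, "z": 0.105, "wx": 0, "wy": 0, "wz": 0}, {"x": 0.004, "y": 0.0015, "z": 0.105, "wx": 0, "wy": 0, "wz": 0}, {"x": 0.004, "y": 0.0015, "z": 0.105, "wx": 0, "wy": 0, "wz": 0}])

```text
t: 23.52
eef_pos: [0.58, 0.11, 0.1842]
tool_rot: [0.0, 0.556, 0.831, -0.0]
contact_force: [-0.2, -0.6, -0.6]
gripper_width: 0.244
```

```bash
python3 - <<'E'
from h import *
for i in range(3): im=cams.read_camera("scene");st()
x,y,w,g=345,185,35,45;a=cv2.resize(im[y:y+g,x:x+w],None,fx=13,fy=13,interpolation=cv2.INTER_CUBIC)
o=monitor.get_obs()["eef_pos"];p=o-[0,0,.069];f=lambda q:(proj("scene",q)+.5-[x,y])*13
print("tip pred",f(p),"shaft top",f(p+[0,0,.06]),"slot",f([.5802,.1105,.112]))
cv2.imwrite("pics/i2.png",np.clip(a*1.8,0,255).astype(np.uint8)[:,:,::-1])
E
```

```text
t 23.567 p [0.5801 0.1101 0.1845] xaz 112.48 tilt [ 0.0006 -0.0001] F [-0.4  -0.25 -1.9 ] w 0.246
t 23.617 p [0.5802 0.1101 0.1847] xaz 112.47 tilt [0.0009 0.    ] F [-0.16  0.83 -0.86] w 0.242
t 23.667 p [0.5803 0.1101 0.1848] xaz 112.47 tilt [0.0011 0.0001] F [ 0.05  0.44 -1.08] w 0.244
tip pred [220.16900045 481.7579456 ] shaft top [240.06901007 182.6133236 ] slot [220.04924507 498.58916141]
```

View pics/i2.png

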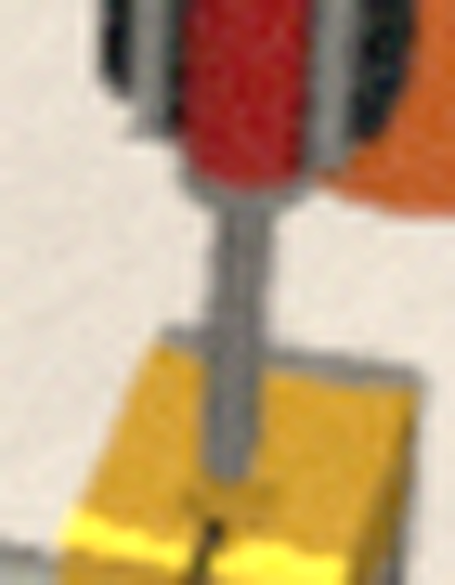

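jog_arm(plan=[{"x": 0, "y": 0, "z": 0.01, "wx": 0, "wy": 0, "wz": 0}, {"x": 0, "y": 0, "z": 0.02, "wx": 0, "wy": 0, "wz": 0}, {"x": 0, "y": 0, "z": 0.03, "wx": 0, "wy": 0, "wz": 0}, {"x": 0, "y": 0, "z": 0.04, "wx": 0, "wy": 0, "wz": 0}, {"x": 0, "y": 0, "z": 0.05, "wx": 0, "wy": 0, "wz": 0}, {"x": 0, "y": 0, "z": 0.05, "wx": 0, "wy": 0, "wz": 0}])

```text
t: 24.17
eef_pos: [0.58, 0.11, 0.1742]
tool_rot: [0.0, 0.556, 0.831, -0.0]
contact_force: [-0.2, 0.4, -1.8]
gripper_width: 0.245
```

```bash
python3 - <<'E'
from h import *
for i in range(3): im=cams.read_camera("top");st()
print(hole(im))
E
```

```text
t 24.217 p [0.5801 0.1101 0.1744] xaz 112.47 tilt [ 0.0005 -0.0001] F [ 1.13 -0.49 -1.19] w 0.245
t 24.267 p [0.5802 0.1101 0.1746] xaz 112.47 tilt [ 0.0008 -0.0001] F [ 0.28  0.13 -1.35] w 0.244
t 24.317 p [0.5803 0.1101 0.1748] xaz 112.47 tilt [0.0011 0.0001] F [-0.49 -0.4  -2.26] w 0.242
(np.float64(1.9632515606009564), 33)
```

jog_arm(plan=[{"x": 0, "y": 0, "z": 0.015, "wx": 0, "wy": 0, "wz": 0}, {"x": 0, "y": 0, "z": 0.03, "wx": 0, "wy": 0, "wz": 0}, {"x": 0, "y": 0, "z": 0.045, "wx": 0, "wy": 0, "wz": 0}, {"x": 0, "y": 0, "z": 0.06, "wx": 0, "wy": 0, "wz": 0}, {"x": 0, "y": 0, "z": 0.075, "wx": 0, "wy": 0, "wz": 0}, {"x": 0, "y": 0, "z": 0.09, "wx": 0, "wy": 0, "wz": 0}, {"x": 0, "y": 0, "z": 0.105, "wx": 0, "wy": 0, "wz": 0}, {"x": 0, "y": 0, "z": 0.12, "wx": 0, "wy": 0, "wz": 0}, {"x": 0, "y": 0, "z": 0.12, "wx": 0, "wy": 0, "wz": 0}])

```text
t: 25.07
eef_pos: [0.5799, 0.11, 0.15]
tool_rot: [0.0, 0.556, 0.831, -0.0]
contact_force: [-0.4, 0.2, -0.9]
gripper_width: 0.244
```

```bash
python3 - <<'E'
from h import *
for i in range(3): im=cams.read_camera("top");st()
print(hole(im))
E
```

```text
t 25.117 p [0.5801 0.11   0.1504] xaz 112.47 tilt [ 0.0004 -0.0002] F [ 0.63 -0.02 -0.67] w 0.243
t 25.167 p [0.5803 0.11   0.1506] xaz 112.47 tilt [ 0.0008 -0.0001] F [ 0.84  0.7  -1.99] w 0.241
t 25.217 p [0.5804 0.1101 0.1508] xaz 112.47 tilt [0.0012 0.0001] F [-0.6  -0.05 -1.9 ] w 0.241
(np.float64(1.9632515606009564), 33)
```

jog_arm(plan=[{"x": 0, "y": 0, "z": 0.01, "wx": 0, "wy": 0, "wz": 0}, {"x": 0, "y": 0, "z": 0.02, "wx": 0, "wy": 0, "wz": 0}, {"x": 0, "y": 0, "z": 0.03, "wx": 0, "wy": 0, "wz": 0}, {"x": 0, "y": 0, "z": 0.04, "wx": 0, "wy": 0, "wz": 0}, {"x": 0, "y": 0, "z": 0.05, "wx": 0, "wy": 0, "wz": 0}, {"x": 0, "y": 0, "z": 0.06, "wx": 0, "wy": 0, "wz": 0}, {"x": 0, "y": 0, "z": 0.06, "wx": 0, "wy": 0, "wz": 0}])

```text
t: 25.8
eef_pos: [0.5801, 0.11, 0.1383]
tool_rot: [0.0, 0.556, 0.831, 0.0]
contact_force: [-0.5, -0.1, -1.4]
gripper_width: 0.246
```

```bash
python3 - <<'E'
from h import *
for i in range(3): im=cams.read_camera("top");st()
print(hole(im))
E
```

```text
t 25.85 p [0.5803 0.11   0.1385] xaz 112.47 tilt [ 0.0006 -0.0001] F [ 0.24 -0.3  -1.79] w 0.247
t 25.9 p [0.5804 0.11   0.1387] xaz 112.47 tilt [ 0.001 -0.   ] F [ 0.33 -0.54 -1.87] w 0.246
t 25.95 p [0.5805 0.1101 0.1388] xaz 112.47 tilt [0.0012 0.    ] F [ 0.38  0.01 -1.11] w 0.245
(np.float64(1.96407027126197), 32)
```

jog_arm(plan=[{"x": 0, "y": 0, "z": 0.01, "wx": 0, "wy": 0, "wz": 0}, {"x": 0, "y": 0, "z": 0.02, "wx": 0, "wy": 0, "wz": 0}, {"x": 0, "y": 0, "z": 0.03, "wx": 0, "wy": 0, "wz": 0}, {"x": 0, "y": 0, "z": 0.04, "wx": 0, "wy": 0, "wz": 0}, {"x": 0, "y": 0, "z": 0.05, "wx": 0, "wy": 0, "wz": 0}, {"x": 0, "y": 0, "z": 0.06, "wx": 0, "wy": 0, "wz": 0}, {"x": 0, "y": 0, "z": 0.07, "wx": 0, "wy": 0, "wz": 0}, {"x": 0, "y": 0, "z": 0.07, "wx": 0, "wy": 0, "wz": 0}])

```text
t: 26.62
eef_pos: [0.5802, 0.11, 0.1243]
tool_rot: [0.0, 0.556, 0.831, 0.0]
contact_force: [-1.5, 0.8, -1.1]
gripper_width: 0.24
```

jog_arm(plan=[{"x": 0, "y": 0, "z": 0.004, "wx": 0, "wy": 0, "wz": 0}, {"x": 0, "y": 0, "z": 0.008, "wx": 0, "wy": 0, "wz": 0}, {"x": 0, "y": 0, "z": 0.01, "wx": 0, "wy": 0, "wz": 0}, {"x": 0, "y": 0, "z": 0.01, "wx": 0, "wy": 0, "wz": 0}])

```text
t: 26.95
eef_pos: [0.5802, 0.11, 0.1222]
tool_rot: [0.0, 0.556, 0.831, 0.0]
contact_force: [-0.6, -0.5, -1.3]
gripper_width: 0.24
```

jog_arm(plan=[{"x": 0, "y": 0, "z": 0.0025, "wx": 0, "wy": 0, "wz": 0}, {"x": 0, "y": 0, "z": 0.005, "wx": 0, "wy": 0, "wz": 0}, {"x": 0, "y": 0, "z": 0.005, "wx": 0, "wy": 0, "wz": 0}, {"x": 0, "y": 0, "z": 0.005, "wx": 0, "wy": 0, "wz": 0}])

```text
t: 27.28
eef_pos: [0.5802, 0.11, 0.1212]
tool_rot: [0.0, 0.556, 0.831, -0.0]
contact_force: [0.2, -0.2, -0.9]
gripper_width: 0.244
```

jog_arm(plan=[{"x": 0, "y": 0, "z": 0.0025, "wx": 0, "wy": 0, "wz": 0}, {"x": 0, "y": 0, "z": 0.004, "wx": 0, "wy": 0, "wz": 0}, {"x": 0, "y": 0, "z": 0.004, "wx": 0, "wy": 0, "wz": 0}, {"x": 0, "y": 0, "z": 0.004, "wx": 0, "wy": 0, "wz": 0}])

```text
t: 27.62
eef_pos: [0.5803, 0.11, 0.1211]
tool_rot: [0.0, 0.556, 0.831, 0.0]
contact_force: [-2.7, 0.1, 5.5]
gripper_width: 0.242
```

jog_arm(plan=[{"x": 0, "y": 0, "z": 0, "wx": 0, "wy": 0, "wz": 0}, {"x": 0, "y": 0, "z": 0, "wx": 0, "wy": 0, "wz": 0}, {"x": 0, "y": 0, "z": 0, "wx": 0, "wy": 0, "wz": 0}, {"x": 0, "y": 0, "z": 0, "wx": 0, "wy": 0, "wz": 0}, {"x": 0, "y": 0, "z": 0, "wx": 0, "wy": 0, "wz": 0}, {"x": 0, "y": 0, "z": 0, "wx": 0, "wy": 0, "wz": 0}], hand=0.3)

```text
t: 28.12
eef_pos: [0.5803, 0.11, 0.121]
tool_rot: [0.0, 0.556, 0.831, 0.0]
contact_force: [1.2, -1.1, 0.6]
gripper_width: 0.654
```

jog_arm(plan=[{"x": 0, "y": 0, "z": -0.03, "wx": 0, "wy": 0, "wz": 0}, {"x": 0, "y": 0, "z": -0.08, "wx": 0, "wy": 0, "wz": 0}, {"x": 0, "y": 0, "z": -0.18, "wx": 0, "wy": 0, "wz": 0}, {"x": 0, "y": 0, "z": -0.3, "wx": 0, "wy": 0, "wz": 0}, {"x": 0, "y": 0, "z": -0.45, "wx": 0, "wy": 0, "wz": 0}, {"x": 0, "y": 0, "z": -0.6, "wx": 0, "wy": 0, "wz": 0}, {"x": 0, "y": 0, "z": -0.7, "wx": 0, "wy": 0, "wz": 0}, {"x": 0, "y": 0, "z": -0.7, "wx": 0, "wy": 0, "wz": 0}, {"x": 0, "y": 0, "z": -0.7, "wx": 0, "wy": 0, "wz": 0}])

```text
t: 28.87
eef_pos: [0.581, 0.1101, 0.2631]
tool_rot: [0.001, 0.556, 0.831, 0.002]
contact_force: [0.3, -0.3, -1.1]
gripper_width: 0.649
```

```bash
python3 - <<'E'
from h import *
im=cams.read_camera("scene");tp=cams.read_camera("top");print(hole(tp));st()
x,y=310,150;a=cv2.resize(im[y:y+110,x:x+90],(450,550))
f=lambda z:(proj("scene",[.5802,.1105,z])+.5-[x,y])*5
print("collar bottom",f(.112),"handle top",f(.156))
cv2.imwrite("pics/f.png",a[:,:,::-1])
E
```

```text
(np.float64(1.945980486754722), 68)
t 28.967 p [0.5796 0.1099 0.2605] xaz 112.47 tilt [-0.0005 -0.0002] F [-0.53 -0.66  0.03] w 0.646
collar bottom [259.63432503 366.76506208] handle top [265.18913366 283.39048594]
```

View pics/f.png

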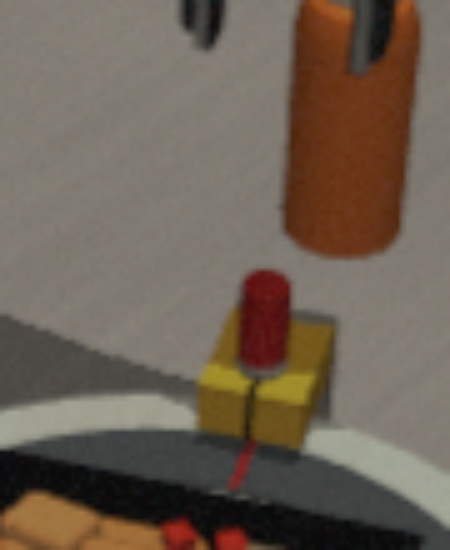

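```bash
python3 - <<'E'
from station import bot
print(bot.hand_in())
E
```

```text
the job is handed in; nothing more can be done
None
```

The turntable is stopped and locked: the red-handled pin is down through bracket and plate with its collar on the yellow jaw. I handed the job in at about 29 s of the 64 s allowed.

- **Braking:** I slowed the plate on the grey ring with the closed fingertips at 1–3 N. It nearly stopped early, about half a turn short. I gave it a light push on and braked again at about 2 N. Two small drags at about 3 N then lined it up, and I lifted off slowly.
- **Alignment:** After the lift the red line read 1.963 rad against 1.964 rad for the slot. It did not drift in any later picture, including while the pin went down.
- **Pin:** It went down through bracket and plate without resistance. Seating pressed with about 5.5 N, and the tool height at that point matched the home position (collar on jaw).
- **Last checks:** The final scene picture shows the pin upright and seated, with the fingers open and clear above it. The tool force is at noise level.
- **Disagreements:** The last top-camera reading was 1.946 rad, but I discount it because the red handle was then counted as part of the red line. The two cameras differed by about 2–3 mm on absolute position, so I used the average of the two.
- **Other items:** The thermometer, bottle, tray stack and tomato pan were never touched, though I took no separate final measurement of where they stand.

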